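# Pack the specimen tray tight

## Robot

A 6-joint arm with a two-finger parallel gripper is mounted at the origin on the work surface. World frame = base frame: x ahead of the robot, y to its left, z up, the work surface at z = 0. Lengths are in m, angles in rad, forces in N, time in s.
With the tool pointing down it reaches from about 0.375 to 0.925 m from the base axis. Payload 5.7 kg.
Tool frame: the origin (TCP) lies midway between the tips of the shut fingers; the grasp point (between the pads) lies 19 mm behind it; z points along the fingers, y is the line along which they close (so a half turn about z gives the same grasp; the last joint's range is limited). The gripper opens to 85 mm and grips with 20 to 120 N. Pads are 22 mm wide; open, the fingers measure 114 mm over their backs; the gripper's body (76 mm by 85 mm) begins 54 mm behind the grasp point. The pads swing forward as they close: fully open they stand 13 mm farther back than shut.
Start: joints at [-0.115, 0.359, 1.51, -0, 1.272, -0.115], TCP at [0.6, -0, 0.231] pointing down, gripper open.
Joint ranges: [-2.97, 2.97], [-1.01, 2.36], [0.21, 2.38], [-0.96, 4.11], [0.2, 2.71], [-2.98, 2.98]. Speed limits (rad/s): [2.39, 2.39, 3.14, 3.14, 3.14, 3.14].

## Interface

Orientations are given as a rotation vector (axis times angle).
In Python, from cell import bot gives the robot as it stands.
- The arm moves only by the tool jog_arm, never from a script. Its argument "plan" is a list of rows, each a list of 3 entries, a list of its own where there are three numbers: the opening, from -1 (shut) to 1 (fully open), then the shift along the tool's x, y, z normalised to -1 to 1, where 1 is 200 mm, then the turn about the tool's z normalised to -1 to 1, where 1 is 2 pi rad. A call has 1 to 20 rows; each row shifts and turns the commanded pose from where the row before left it, along the tool's axes as they then stand; what a row does not reach is not made up. A row lasts 1/12 s, in which the tool goes at most 41.7 mm and 7.16 degrees, less where a joint would pass 70% of its speed; a pose out of reach is approached as far as the arm can. A call with a number of a shift or a turn outside -1 to 1 is refused whole. A call with a gripper value outside its range is refused whole. The fingers move at their own pace and stop on an object; "squeeze" is the grip in N (left out, the last holds). Time passes only in rows, so rows that do not move let the fingers close. It gives the time, the measured TCP pose, the force, the opening and the grip force at its end, in the units of the state.
- bot.get_obs(): the state, without advancing time (a new reading comes with each control period).
- bot.snapshot(name): name is "scene" or "side" or "wrist"; returns a dict with "color" (420x560x3 uint8, red, green, blue), "z_map" (420x560 float32, m along the optical axis (not along the pixel's ray), 0 where there is no reading), "fx", "fy", "cx", "cy" (pixels), "dist" ([k1, k2, p1, p2, k3] as OpenCV has them; the pictures are not rectified), "R" (3x3) and "t" (3): a world point X has camera coordinates R X + t. Camera axes: x right, y down, z forward; pixel columns grow to the right and rows downward; lengths in m; the calibration is good to about 2 mm. A picture is of the moment at which its call begins.
- bot.close_job(): hands the job in; it is judged then, once.
Trained networks look in a picture, given as the dict that the camera call returned (one of the last four; its "shot" number tells which), for a name from the list of things; names that differ only in an ending like _2 or _b are one class to them, and where a whole thing is asked for, a point or a joint stands for the part that bears it (a point fixed in the world has none). Each returns a list of dicts, best first, with "conf" (0 to 1); they miss things now and then, are a little off and sometimes report something else, mostly with a low value. They report only what shows in the picture. A call takes as long as a camera call.
- bot.look_for(picture, query): "extent" ([left, top, width, height] in pixels, round what is visible of it).
- bot.pinpoint(picture, query): "location" ([column, row] in pixels: a listed point, or the origin of a listed thing).
The state is a dict: "time_s": time; "joint_pos": joint angles; "joint_velocities": joint speeds; "joint_efforts": joint torques, N m; "tool_pos": TCP position; "tool_rot": TCP orientation; "ft_force": force on the tool from outside, world axes, zero at the start; "torque": the same for the moment, N m; "width": finger opening in m; "gripper_force": force on a finger pad.
Only numpy, scipy, OpenCV 4.12 (cv2) and the standard library are available. Lean on these libraries where they do the work, as an engineer would, in place of code of your own. Each camera call takes 0.05 s, during which the arm holds its last target. There are 200 camera calls.

## Task

Pack the tall pale firebrick into the blue specimen tray, where the red clay block and the white jar already stand. First push those two together up against one end of the tray, sliding them without lifting, to make room; then lower the firebrick upright into the space (do not drop it) and push it up snug, so that all three stand in one close row on the tray's floor. Leave the bottle, the beaker and the brass weight as they are.

Things in the scene. Friction and masses are not known exactly. Their poses are not given: they have to be found in the camera images.
- tray: Shallow blue open tray, fixed to the bench: outside 80 mm along its x, 190 mm along its y, 28 mm high to the rim; walls and floor 4 mm thick, so inside 72 x 182 mm. Origin: centre of its underside, on the bench. Its y axis is the long direction, along which the row stands. In all, the three pieces take up 170 mm of the 182 mm.
- clay_mid (a point): Centre of the loose terracotta-red clay block: 64 mm along its x, 60 mm along its y, 60 mm high, about 0.3 to 0.6 kg. Starts standing in the tray (its centre 34 mm above the bench) with its y nearly along the tray's y; it stands towards one end of the tray and the jar towards the other, either way round, with gaps between and beside them that are all too narrow for the firebrick.
- jar_mid (a point): Centre of the loose round white jar with a flat green lid: 64 mm diameter up to 50 mm above its foot, the lid 60 mm in diameter, 60 mm high in all, about 0.2 to 0.35 kg. Starts upright in the tray, its centre 34 mm above the bench.
- firebrick_mid (a point): Centre of the loose pale yellow firebrick: 60 mm along its x, 46 mm along its y, 80 mm high (z), about 0.3 to 0.55 kg. Starts upright on the bench to the right of the tray. In the tray its 60 mm side lies across (along the tray's x) and its 46 mm along the row; standing there its centre is 44 mm above the bench.
- bottle: Bystander: loose amber bottle with blue cap, 60 mm diameter, 140 mm high. Origin: centre of its underside.
- beaker: Bystander: loose glass beaker, 70 mm diameter at the rim, 90 mm high. Origin: centre of its underside.
- weight: Bystander: loose brass weight, 44 mm diameter, 68 mm high. Origin: centre of its underside. (A fixed pallet stacked with brown test bricks, 105 mm high, also stands at the far right of the bench, out of the way.)

How it is judged:
On the way, in this order (a step that is already met when the one before it is completed fails the run):
1. the clay block and the jar are pushed together (gap under 5 mm) up against one end of the tray (within 7 mm of its wall) (horizontal distance between clay_mid and jar_mid below 0.067 m and (y of clay_mid in the frame of tray above 0.054 m or y of clay_mid in the frame of tray below -0.054 m or y of jar_mid in the frame of tray above 0.052 m or y of jar_mid in the frame of tray below -0.052 m)), for 0.2 s.
2. the firebrick stands upright on the tray's floor (z of firebrick_mid in the frame of tray between 0.038 and 0.05 m and angle between firebrick_mid's own z axis and vertical below 0.12 rad and x of firebrick_mid in the frame of tray between -0.014 and 0.014 m and y of firebrick_mid in the frame of tray between -0.073 and 0.073 m), for 0.2 s.
At the end, for the whole second after the job is handed in: The clay block, the jar and the firebrick all stand upright (within 7 degrees) on the tray's floor, inside its walls, at rest, in one row with the firebrick at one end of it and the gaps between the three pieces not over 5 mm in all (all of step 2 and z of clay_mid in the frame of tray between 0.028 and 0.04 m and angle between each of clay_mid, jar_mid's own z axis and vertical below 0.12 rad and x of clay_mid in the frame of tray between -0.012 and 0.012 m and y of clay_mid in the frame of tray between -0.066 and 0.066 m and z of jar_mid in the frame of tray between 0.028 and 0.04 m and x of jar_mid in the frame of tray between -0.012 and 0.012 m and y of jar_mid in the frame of tray between -0.064 and 0.064 m and (horizontal distance between clay_mid and firebrick_mid between 0.11 and 0.122 m or horizontal distance between jar_mid and firebrick_mid between 0.108 and 0.12 m) and linear speed of each of clay, jar, firebrick below 0.02 m/s); the robot touches nothing.
It fails at once if the clay block or the jar is lifted (its centre more than 20 mm up) or tipped over (z of any of clay_mid, jar_mid in the frame of tray above 0.054 m or angle between any of clay_mid, jar_mid's own z axis and vertical above 0.6 rad).
It fails at once if the firebrick is dropped into the tray (faster than 0.5 m/s close above it) (horizontal distance between firebrick_mid and tray below 0.085 m and z of firebrick_mid in the frame of tray below 0.09 m and linear speed of firebrick above 0.5 m/s).
It fails at once if the bottle, beaker or weight is moved by more than 25 mm or tipped (distance of any of bottle, beaker, weight from where it was at the start of the episode above 0.025 m or angle between any of bottle, beaker, weight's own z axis and vertical above 0.4 rad).
It also fails if it takes over 48 s, if anything falls off the work surface, if the arm or the gripper's body presses on something with over 40 N, if the wrist force passes 120 N, or if a joint passes its speed limit or range.

## Working session

There is one attempt and no reset: what is moved stays moved. The work goes in short steps, Python scripts to look and compute and a tool call to move; the robot and the scene stay as the last step left them, time stands still between calls to the robot, and variables do not carry over. Pictures are saved under pics/ and viewed, at most 10 in all, crops included, and the job is handed in when it is done.

Besides the shell and the picture viewer there is one more tool, called after ">>>" by a JSON object that holds its "op" and its "data", one argument or row to a line. jog_arm: Moves the arm, as the interface text tells. Scaled input: -1 to 1 covers 200 mm each way for a shift and 2 pi rad each way for a turn. Its arguments: {"type":"object","properties":{"plan":{"type":"array","items":{"type":"array"}},"squeeze":{"type":"number"}},"required":["plan"]}

```bash
mkdir -p pics; ls; cat > h.py <<'E'
import numpy as np, cv2
from cell import bot
def ray(p,uv):
    K=np.array([[p['fx'],0,p['cx']],[0,p['fy'],p['cy']],[0,0,1]]);
    n=cv2.undistortPoints(np.array([[uv]],float),K,np.array(p['dist']))[0,0]
    R=np.array(p['R']);t=np.array(p['t'])
    return -R.T@t, R.T@np.array([n[0],n[1],1.])
def at_z(p,uv,z):
    o,d=ray(p,uv); return o+d*(z-o[2])/d[2]
def cloud(p):
    h,w=p['z_map'].shape
    K=np.array([[p['fx'],0,p['cx']],[0,p['fy'],p['cy']],[0,0,1]])
    g=np.stack(np.meshgrid(np.arange(w),np.arange(h)),-1).reshape(-1,1,2).astype(float)
    n=cv2.undistortPoints(g,K,np.array(p['dist'])).reshape(-1,2)
    z=p['z_map'].reshape(-1,1)
    c=np.hstack([n*z,z]); X=(c-np.array(p['t']))@np.array(p['R'])
    X[z[:,0]==0]=np.nan
    return X.reshape(h,w,3)
def save(p,n): cv2.imwrite(f'pics/{n}.png',p['color'][:,:,::-1])
E
python3 - <<'E'
from h import *
Z=dict(tray=0,clay_mid=.034,jar_mid=.034,firebrick_mid=.04,bottle=0,beaker=0,weight=0)
ims=[]
for c in ('scene','side'):
    p=bot.snapshot(c); save(p,c); print(c, -np.array(p['R']).T@np.array(p['t']))
    for q,z in Z.items():
        for d in bot.pinpoint(p,q)[:2]: print(q,np.round(d['location']),round(d['conf'],2),at_z(p,d['location'],z).round(4))
    ims.append(p['color'])
print(bot.get_obs())
E
```

```text
pics
scene [1.1535539  0.41696268 0.96628004]
tray [368. 241.] 0.57 [0.4928 0.0576 0.    ]
clay_mid [357. 225.] 0.67 [0.4994 0.0212 0.034 ]
jar_mid [385. 239.] 0.65 [0.4823 0.0936 0.034 ]
firebrick_mid [295. 188.] 0.61 [ 0.5298 -0.1664  0.04  ]
bottle [227. 153.] 0.6 [ 0.5544 -0.4177  0.    ]
beaker [317. 335.] 0.88 [0.7663 0.1477 0.    ]
weight [252. 258.] 0.68 [ 0.7379 -0.0965  0.    ]
side [0.29074614 0.55065534 0.76455016]
tray [292. 318.] 0.84 [ 0.4958  0.0681 -0.    ]
tray [303. 292.] 0.25 [5.022e-01 1.000e-04 0.000e+00]
clay_mid [303. 287.] 0.88 [0.4966 0.0145 0.034 ]
jar_mid [287. 325.] 0.84 [0.4884 0.1091 0.034 ]
firebrick_mid [320. 226.] 0.64 [ 0.5275 -0.1563  0.04  ]
bottle [354. 171.] 0.77 [ 0.5343 -0.4328  0.    ]
beaker [157. 301.] 0.89 [0.7637 0.1468 0.    ]
weight [228. 227.] 0.77 [ 0.7388 -0.1029  0.    ]
weight [301. 290.] 0.65 [ 0.5077 -0.0008  0.    ]
{'time_s': 0.8, 'joint_pos': array([-1.15123850e-01,  3.58778552e-01,  1.51036964e+00,  1.51432382e-05,
        1.27247710e+00, -1.15087637e-01]), 'joint_velocities': array([ 4.33408540e-04,  3.32538592e-04,  3.21970183e-04,  5.39702928e-05,
        1.68882333e-03, -9.83128040e-05]), 'joint_efforts': array([ 1.23480364e-03, -5.27520311e+01, -2.79036283e+01, -4.33845787e-05,
        1.52213888e-03, -1.14476727e-06]), 'tool_pos': array([ 5.99997525e-01, -1.62602516e-05,  2.31291140e-01]), 'tool_rot': array([-2.22146219e+00, -2.22137186e+00,  1.40288287e-05]), 'ft_force': array([ 0.23406952, -0.33431828, -0.26611956]), 'torque': array([-0.03462462,  0.0011546 ,  0.02102726]), 'gripper_force': 0.0, 'width': 0.0855606977262483}
```

View pics/scene.png

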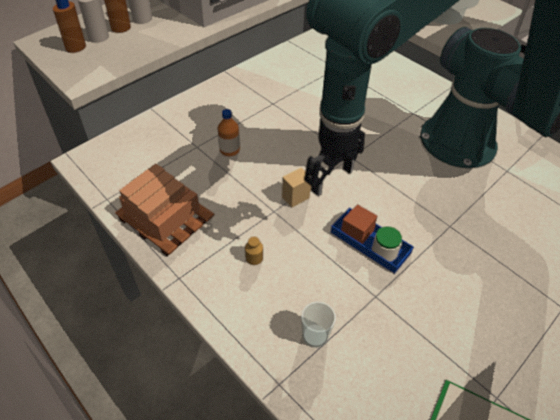

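View pics/side.png

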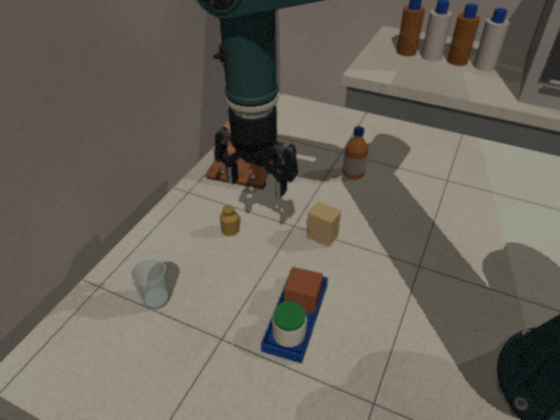

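The scene view shows the tray (around 370,240) with clay on its −y side (357,225) and the jar on its +y side (387,240). The firebrick is at (295,188), with the bystanders well away. The tool x axis is world y, and tool y is world x. Next I check the wrist view and measure by depth.

```bash
cat >> h.py <<'E'
def masks(p):
    hsv=cv2.cvtColor(p['color'],cv2.COLOR_RGB2HSV); H,S,V=[hsv[:,:,i].astype(int) for i in range(3)]
    return dict(red=((H<9)|(H>174))&(S>110)&(V>50), green=(H>50)&(H<85)&(S>100)&(V>40), yellow=(H>14)&(H<27)&(S>70)&(V>90), blue=(H>105)&(H<130)&(S>110)&(V>30))
def measure(p,box=(.35,.75,-.3,.25)):
    X=cloud(p)
    zr=dict(red=(.058,.070),green=(.058,.070),yellow=(.074,.09),blue=(.022,.034))
    for k,m in masks(p).items():
        P=X[m]; P=P[np.isfinite(P[:,0])]
        P=P[(P[:,0]>box[0])&(P[:,0]<box[1])&(P[:,1]>box[2])&(P[:,1]<box[3])]
        a=zr[k]; T=P[(P[:,2]>a[0])&(P[:,2]<a[1])]
        if k=='yellow': T=P[(P[:,2]>P[:,2].max()-.008)] if len(P) else P
        if len(T)<20: print(k,len(P),len(T)); continue
        c,s,an=cv2.minAreaRect((T[:,:2]*1000).astype(np.float32))
        print(k,len(T),'z',T[:,2].mean().round(4),'rect c',np.round(c,1),'size',np.round(s,1),'ang',round(an,1),'mean',(T[:,:2].mean(0)*1000).round(1))
E
python3 - <<'E'
from h import *
for c in ('scene','side','wrist'):
    p=bot.snapshot(c); print(c, (-np.array(p['R']).T@np.array(p['t'])).round(3), np.array(p['R'])[2].round(2)); measure(p)
save(p,'wrist0')
E
```

```text
scene [1.154 0.417 0.966] [-0.44 -0.47 -0.77]
red 93 z 0.0632 rect c [498.3  22. ] size [67.4 60.8] ang 5.4 mean [502.9  19. ]
green 398 z 0.0633 rect c [490.8 105.5] size [57.8 57.2] ang 56.2 mean [492.1 105.4]
yellow 948 5
blue 253 z 0.0259 rect c [495.2  65.1] size [ 81.3 188.5] ang 7.5 mean [513.5  82.3]
side [0.291 0.551 0.765] [ 0.31 -0.65 -0.69]
red 62 z 0.0633 rect c [492.9  23.2] size [62.9 55.4] ang 7.5 mean [495.3  25.9]
green 709 z 0.0634 rect c [487.4 104. ] size [56.4 59.9] ang 9.6 mean [486.8 105.7]
yellow 396 z 0.0792 rect c [ 524.7 -166.2] size [46.6 61.9] ang 82.9 mean [ 523.2 -163.5]
blue 367 z 0.0266 rect c [489.3  64.3] size [ 78.6 187.6] ang 6.7 mean [472.7 103.1]
wrist [0.601 0.073 0.374] [-0.   -0.28 -0.96]
red 31 z 0.0634 rect c [500.4  21.9] size [50.4 60.7] ang 11.0 mean [506.   -2.9]
green 3626 z 0.0641 rect c [489.2 104.7] size [59.6 58.5] ang 0.1 mean [489.5 104.7]
yellow 4248 6
blue 1873 z 0.0271 rect c [492.8  63.2] size [ 80.4 188.8] ang 6.9 mean [500.3  82.8]
```

View pics/wrist0.png

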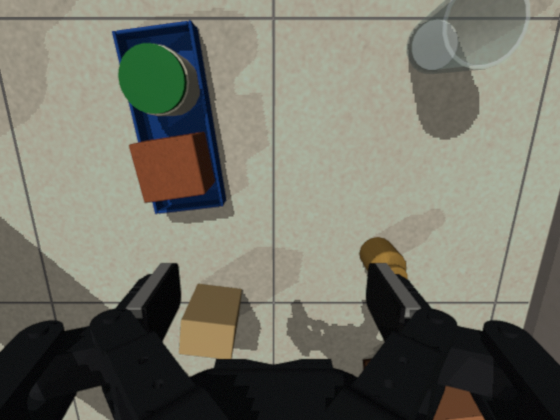

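The wrist view agrees with depth. The tray centre is at (492.5, 63.5) mm with yaw of about +6.9°. Clay is at tray y′≈−42 and the jar at +42. The firebrick is at (525, −166) with its 60 mm side along x, yaw about −7°. I'll push the clay toward +y with half-closed fingers just above the rim.

>>> {"op": "jog_arm", "data": {
  "plan": [
    [-0.5,[-0.041,-0.095,0.11],-0.0192],
    [-0.5,[-0.03,-0.099,0.11],0],
    [-0.5,[-0.03,-0.099,0.11],0],
    [-0.5,[-0.03,-0.099,0.11],0],
    [-0.5,[-0.03,-0.099,0.11],0],
    [-0.5,[0,0,0],0],
    [-0.5,[0,0,0],0]
  ],
  "squeeze": 40
}}

```text
time_s: 1.53
tool_pos: [0.5034, -0.0415, 0.1203]
tool_rot: [-2.083, -2.348, 0.002]
ft_force: [0.6, 0.4, 0.4]
width: 0.0215
gripper_force: 0.0
```

```bash
cat >> h.py <<'E'
def tray(xy,c=(.4925,.0635),a=6.9):
    a=np.radians(a); d=np.array(xy)-c
    return np.array([d[0]*np.cos(a)+d[1]*np.sin(a), -d[0]*np.sin(a)+d[1]*np.cos(a)])*1000
def state():
    o=bot.get_obs(); from scipy.spatial.transform import Rotation as Ro
    R=Ro.from_rotvec(o['tool_rot']).as_matrix(); 
    print('t',o['time_s'],'pos',o['tool_pos'].round(4),'tray',tray(o['tool_pos'][:2]).round(1),'yaw of tool y',np.degrees(np.arctan2(R[1,1],R[0,1])).round(2),'tilt',R[2,2].round(4),'w',o['width'].round(4),'F',o['ft_force'].round(1),o['gripper_force'])
E
python3 - <<'E'
from h import *
state()
p=bot.snapshot('wrist'); measure(p); p=bot.snapshot('side'); measure(p)
E
```

```text
Traceback (most recent call last):
  File "h.py", line 40, in state
    print('t',o['time_s'],'pos',o['tool_pos'].round(4),'tray',tray(o['tool_pos'][:2]).round(1),'yaw of tool y',np.degrees(np.arctan2(R[1,1],R[0,1])).round(2),'tilt',R[2,2].round(4),'w',o['width'].round(4),'F',o['ft_force'].round(1),o['gripper_force'])
                                                                                                                                                                                         ^^^^^^^^^^^^^^^^
AttributeError: 'float' object has no attribute 'round'
```

>>> {"op": "jog_arm", "data": {
  "plan": [
    [-0.5,[0,0.009,0.14],0],
    [-0.5,[0,0,0.14],0],
    [-0.5,[0,0,0.1],0],
    [-0.5,[0,0,0.05],0],
    [-0.5,[0,0,0],0],
    [-0.5,[0,0,0],0]
  ]
}}

```text
time_s: 2.03
tool_pos: [0.5084, -0.0414, 0.0358]
tool_rot: [2.083, 2.351, 0.001]
ft_force: [-0.7, 0.7, 0.1]
width: 0.0215
gripper_force: 0.0
```

```bash
sed -i "s/o\['width'\].round(4)/round(o['width'],4)/" h.py
python3 - <<'E'
from h import *
state()
p=bot.snapshot('wrist'); measure(p); p=bot.snapshot('side'); measure(p); save(p,'side1')
E
```

```text
t 2.0333 pos [ 0.5084 -0.0414  0.0358] tray [   3.1 -106. ] yaw of tool y 6.93 tilt -1.0 w 0.0215 F [-0.7  0.7  0.1] 0.0
red 273 z 0.0631 rect c [497.   21.6] size [60.2 59.9] ang 8.7 mean [506.4  20.9]
green 0 0
yellow 14 1
blue 3183 z 0.027 rect c [497.   23.2] size [ 79.3 109.2] ang 7.0 mean [502.5  14.7]
red 33 z 0.0629 rect c [492.7  25. ] size [65.9 50.3] ang 14.1 mean [495.6  22.3]
green 708 z 0.0633 rect c [487.5 104.2] size [56.  59.3] ang 6.8 mean [486.9 105.7]
yellow 631 4
blue 357 z 0.0265 rect c [489.5  63.9] size [ 79.2 188.1] ang 6.4 mean [472.6 103.1]
```

View pics/side1.png

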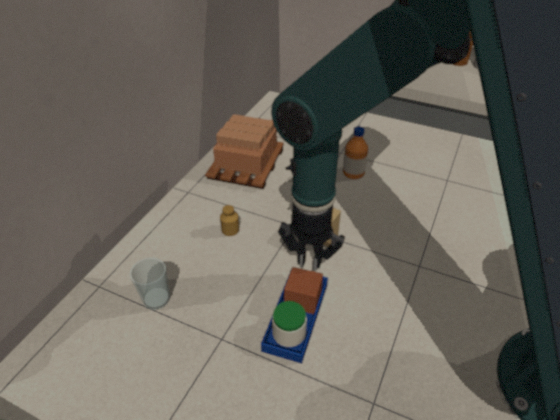

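The fingers are down behind the clay at (310,265) in the side view, clear of the tray rim. Pushing slowly now.

>>> {"op": "jog_arm", "data": {
  "plan": [
    [-0.5,[0.05,-0.01,0.004],0],
    [-0.5,[0.03,0,0],0],
    [-0.5,[0.02,0,0],0],
    [-0.5,[0.02,0,0],0],
    [-0.5,[0.02,0,0],0],
    [-0.5,[0.02,0,0],0],
    [-0.5,[0.02,0,0],0],
    [-0.5,[0.02,0,0],0],
    [-0.5,[0.02,0,0],0],
    [-0.5,[0.02,0,0],0],
    [-0.5,[0,0,0],0]
  ]
}}

```text
time_s: 3.05
tool_pos: [0.5003, 0.0062, 0.035]
tool_rot: [2.081, 2.35, 0.001]
ft_force: [2.3, -1.9, 2.3]
width: 0.0214
gripper_force: 1.4
```

```bash
python3 - <<'E'
from h import *
state()
p=bot.snapshot('wrist'); measure(p); p=bot.snapshot('side'); measure(p)
E
```

```text
t 3.05 pos [0.5003 0.0062 0.035 ] tray [  0.9 -57.9] yaw of tool y 6.95 tilt -1.0 w 0.0214 F [ 2.3 -1.9  2.3] 1.3512195646762848
red 79 z 0.0634 rect c [482.   31.7] size [41.3 84. ] ang 51.5 mean [497.9  21.9]
green 17056 z 0.0639 rect c [490.   96.2] size [59.6 34.5] ang 7.0 mean [489.7  99. ]
yellow 56 z 0.0022 rect c [713.5 -85.2] size [6.4 3.3] ang 41.2 mean [713.1 -85.5]
blue 2397 z 0.0269 rect c [494.3  46.8] size [ 79.5 155.9] ang 7.1 mean [485.3  52. ]
red 49 z 0.0634 rect c [489.8  44.9] size [58.  61.9] ang 6.6 mean [481.4  33.8]
green 709 z 0.0634 rect c [486.3 109.4] size [56.4 59.2] ang 13.9 mean [486.2 110.2]
yellow 825 5
blue 364 z 0.0264 rect c [489.5  63.4] size [ 78.8 191. ] ang 6.7 mean [471.5  98.8]
```

>>> {"op": "jog_arm", "data": {
  "plan": [
    [-0.5,[0.01,0.0,0],0],
    [-0.5,[0.01,0,0],0],
    [-0.5,[0.01,0,0],0],
    [-0.5,[0.01,0,0],0],
    [-0.5,[0.01,0,0],0],
    [-0.5,[0.01,0,0],0],
    [-0.5,[0,0,0],0],
    [-0.5,[0,0,0],0]
  ]
}}

```text
time_s: 3.82
tool_pos: [0.4985, 0.0175, 0.0348]
tool_rot: [2.082, 2.35, 0.0]
ft_force: [1.1, -5.3, 4.2]
width: 0.0214
gripper_force: 2.6
```

```bash
python3 - <<'E'
from h import *
state()
p=bot.snapshot('side'); measure(p)
E
```

```text
t 3.8167 pos [0.4985 0.0175 0.0348] tray [  0.4 -46.4] yaw of tool y 6.92 tilt -1.0 w 0.0214 F [ 1.1 -5.3  4.2] 2.5572528317570686
red 44 z 0.0632 rect c [490.6  56.2] size [63.9 60.2] ang 11.2 mean [486.6  43.4]
green 725 z 0.0633 rect c [485.5 120.2] size [56.3 57.8] ang 11.3 mean [484.9 121.4]
yellow 873 1
blue 333 z 0.0265 rect c [489.2  63.1] size [ 78.2 190.2] ang 6.6 mean [471.1 100.1]
```

>>> {"op": "jog_arm", "data": {
  "plan": [
    [-0.5,[0.006,0,0],0],
    [-0.5,[0.006,0,0],0],
    [-0.5,[0,0,0],0],
    [-0.5,[0,0,0],0]
  ]
}}

```text
time_s: 4.2
tool_pos: [0.4983, 0.0192, 0.0348]
tool_rot: [2.081, 2.35, -0.001]
ft_force: [0.6, -7.4, 3.3]
width: 0.0213
gripper_force: 4.3
```

>>> {"op": "jog_arm", "data": {
  "plan": [
    [-0.5,[0.008,0,0],0],
    [-0.5,[0.008,0,0],0],
    [-0.5,[0,0,0],0],
    [-0.5,[0,0,0],0]
  ]
}}

```text
time_s: 4.53
tool_pos: [0.4994, 0.0196, 0.0352]
tool_rot: [2.076, 2.349, -0.003]
ft_force: [1.4, -22.3, 2.9]
width: 0.0217
gripper_force: 11.8
```

```bash
python3 - <<'E'
from h import *
state()
p=bot.snapshot('side'); measure(p)
E
```

```text
t 4.5333 pos [0.4994 0.0196 0.0352] tray [  1.6 -44.4] yaw of tool y 7.08 tilt -1.0 w 0.0217 F [  1.4 -22.3   2.9] 11.754421144723892
red 42 z 0.0631 rect c [483.4  47. ] size [44.9 79.1] ang 63.6 mean [485.   42.9]
green 738 z 0.0634 rect c [485.9 122.5] size [57.8 58.8] ang 0.2 mean [485.1 123.4]
yellow 901 9
blue 322 z 0.0265 rect c [489.5  63.6] size [ 78.9 189.9] ang 6.5 mean [469.4  97.2]
```

Force rose to 22 N without further travel, so the row is pressed up against the end wall. Now I back off, lift, and go above the firebrick.

>>> {"op": "jog_arm", "data": {
  "plan": [
    [-0.5,[-0.06,0,0],0],
    [-0.5,[-0.065,0,0],0],
    [0,[0,0,-0.16],0],
    [1,[0,0,-0.165],0],
    [1,[0,0,-0.165],0],
    [1,[-0.1,0.004,-0.165],0],
    [1,[-0.14,0.004,-0.1],0],
    [1,[-0.15,0.004,0],0],
    [1,[-0.15,0.004,0],0],
    [1,[-0.15,0.004,0],0],
    [1,[-0.14,0,0],0],
    [1,[0,0,0],0.0195],
    [1,[0,0,0],0.0194],
    [1,[0,0,0],0],
    [1,[0,0,0],0]
  ]
}}

```text
time_s: 5.83
tool_pos: [0.5234, -0.165, 0.1849]
tool_rot: [-2.35, -2.082, 0.0]
ft_force: [1.5, 0.5, 0.2]
width: 0.0854
gripper_force: 0.0
```

```bash
python3 - <<'E'
from h import *
state()
p=bot.snapshot('wrist'); save(p,'wrist2')
X=cloud(p); P=X.reshape(-1,3); m=(P[:,2]>.07)&(P[:,2]<.09)&(abs(P[:,0]-.525)<.06)&(abs(P[:,1]+.166)<.06)
print(m.sum(), P[m].mean(0), cv2.minAreaRect((P[m][:,:2]*1000).astype(np.float32)))
p=bot.snapshot('side'); measure(p); p=bot.snapshot('scene'); measure(p)
E
```

```text
t 5.8333 pos [ 0.5234 -0.165   0.1849] tray [   3.2 -230.6] yaw of tool y -6.9 tilt -1.0 w 0.0854 F [1.5 0.5 0.2] 0.0
4016 [ 0.52682085 -0.16482105  0.07967886] ((526.5341186523438, -166.51806640625), (46.353271484375, 60.02345275878906), 82.32730102539062)
red 71 z 0.0633 rect c [489.3  58.8] size [59.2 55.8] ang 8.6 mean [482.5  51.6]
green 733 z 0.0634 rect c [486.2 122.4] size [55.7 58.3] ang 22.9 mean [485.1 123.3]
yellow 381 z 0.0795 rect c [ 523.6 -165.3] size [46.6 59.8] ang 82.2 mean [ 523.2 -164. ]
blue 374 z 0.0263 rect c [489.4  63.4] size [ 78.8 191.1] ang 6.7 mean [474.   84.3]
red 106 z 0.0631 rect c [496.6  61.2] size [60.6 61.1] ang 8.2 mean [499.5  61.5]
green 408 z 0.0633 rect c [489.5 122.9] size [57.5 57.2] ang 4.6 mean [490.8 123.1]
yellow 291 z 0.0797 rect c [ 528.7 -165.4] size [46.4 60.3] ang 81.1 mean [ 529.4 -165.3]
blue 285 z 0.0256 rect c [495.6  64.2] size [ 81.8 189.6] ang 7.2 mean [514.   64.7]
```

View pics/wrist2.png

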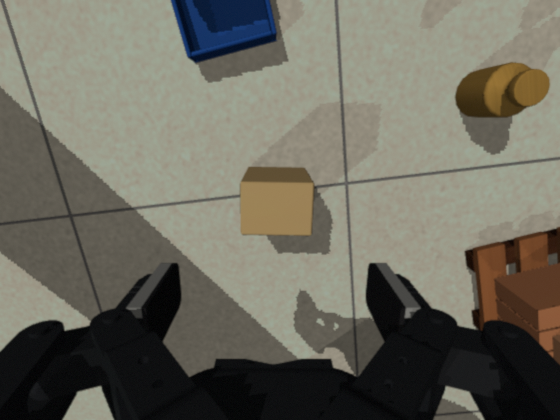

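The firebrick at (277,205) is centred between the fingers and aligned; only a 3 mm correction is needed. I'll descend and grip it.

>>> {"op": "jog_arm", "data": {
  "plan": [
    [1,[-0.005,0.015,0.05],0.002],
    [1,[0,0,0.15],0],
    [1,[0,0,0.165],0],
    [1,[0,0,0.165],0],
    [1,[0,0,0.14],0],
    [1,[0,0,0.095],0],
    [1,[0,0,0],0],
    [-0.2,[0,0,0],0],
    [-0.2,[0,0,0],0],
    [-0.2,[0,0,0],0],
    [-0.2,[0,0,0],0],
    [-0.2,[0,0,0],0],
    [-0.2,[0,0,0],0]
  ],
  "squeeze": 45
}}

```text
time_s: 7.07
tool_pos: [0.5278, -0.1673, 0.0336]
tool_rot: [2.366, 2.064, 0.001]
ft_force: [-0.4, -0.0, 3.9]
width: 0.0601
gripper_force: 51.0
```

>>> {"op": "jog_arm", "data": {
  "plan": [
    [-0.2,[0,0,-0.05],0],
    [-0.2,[0,0,-0.12],0],
    [-0.2,[0,0,-0.15],0],
    [-0.2,[0,0,-0.15],0],
    [-0.2,[0,0,-0.04],-0.0136],
    [-0.2,[0,0,0],-0.0136],
    [-0.2,[0,0,0],-0.0136],
    [-0.2,[0.06,-0.006,0],0],
    [-0.2,[0.12,-0.006,0],0],
    [-0.2,[0.14,-0.006,0],0],
    [-0.2,[0.14,-0.006,0],0],
    [-0.2,[0.14,-0.006,0],0],
    [-0.2,[0.13,-0.006,0],0],
    [-0.2,[0.08,0,0],0],
    [-0.2,[0.042,0,0],0],
    [-0.2,[0,0,0],0],
    [-0.2,[0,0,0],0]
  ]
}}

```text
time_s: 8.48
tool_pos: [0.4994, 0.0014, 0.1346]
tool_rot: [2.084, 2.351, -0.0]
ft_force: [0.2, 0.3, -4.5]
width: 0.0595
gripper_force: 50.5
```

```bash
python3 - <<'E'
from h import *
state()
a=np.radians(6.9); R=np.array([[np.cos(a),np.sin(a)],[-np.sin(a),np.cos(a)]])
ims=[]
for c in ('wrist','side','scene'):
    p=bot.snapshot(c); ims.append(p['color']); X=cloud(p); P=X.reshape(-1,3); P=P[np.isfinite(P[:,0])]
    T=(P[:,:2]-[.4925,.0635])@R.T*1000; z=P[:,2]*1000
    col=cv2.cvtColor(p['color'],cv2.COLOR_RGB2HSV).reshape(-1,3)[np.isfinite(X.reshape(-1,3)[:,0])].astype(int)
    m=masks(p); f=np.isfinite(X.reshape(-1,3)[:,0])
    for k,zr in (('yellow',(105,190)),('red',(20,70)),('red',(60,68)),('blue',(24,32)),('green',(58,70))):
        q=m[k].ravel()[f]&(z>zr[0])&(z<zr[1])&(abs(T[:,0])<50)&(abs(T[:,1])<110)
        if q.sum()>10: print(c,k,zr,q.sum(),'x',np.percentile(T[q,0],[1,99]).round(1),'y',np.percentile(T[q,1],[1,99]).round(1),'z',np.percentile(z[q],[1,99]).round(1))
save(p,'scene3'); cv2.imwrite('pics/both3.png',np.hstack([cv2.resize(ims[0][:,:,::-1],(400,300)),cv2.resize(ims[1][200:380,180:420,::-1],(400,300))]))
E
```

```text
t 8.4833 pos [0.4994 0.0014 0.1346] tray [ -0.7 -62.4] yaw of tool y 6.89 tilt -1.0 w 0.0595 F [ 0.2  0.3 -4.5] 50.45136094093323
wrist yellow (105, 190) 22293 x [-28.5  28.3] y [-76.  -38.7] z [109.3 182. ]
wrist red (20, 70) 144 x [-36.3  32.1] y [-33.8  26.2] z [26.3 64.8]
wrist red (60, 68) 130 x [-31.2  32.1] y [-33.3  26.2] z [61.1 64.8]
wrist blue (24, 32) 1593 x [-39.7  39.1] y [-58.2  85.6] z [24.5 29.5]
wrist green (58, 70) 7104 x [-26.1  29.8] y [30.1 75. ] z [62.3 65.6]
side yellow (105, 190) 1298 x [-31.6  27.7] y [-74.6 -38.8] z [106.  182.5]
side red (20, 70) 98 x [-33.5  28.5] y [-32.   26.3] z [21.5 65.5]
side red (60, 68) 53 x [-33.2  26.1] y [-32.4  24.6] z [60.5 65.8]
side blue (24, 32) 328 x [-42.2  36.3] y [-94.2  94.5] z [24.1 29.8]
side green (58, 70) 734 x [-26.5  26.6] y [30.7 86.8] z [59.7 66.1]
scene yellow (105, 190) 439 x [-29.5  31.3] y [-82.2 -39. ] z [106.8 182.8]
scene red (20, 70) 223 x [-25.   35.3] y [-32.3  26.8] z [23.  66.7]
scene red (60, 68) 111 x [-25.2  34.2] y [-33.1  26.7] z [60.2 67.2]
scene blue (24, 32) 208 x [-36.7  42.8] y [-93.4  94.9] z [24.1 30.9]
scene green (58, 70) 410 x [-22.4  31.5] y [32.1 85.5] z [58.7 67.8]
```

View pics/both3.png

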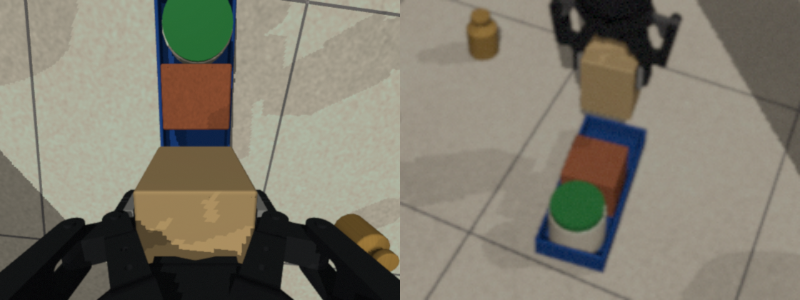

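The brick is upright in the grip. Its front face is at tray y′≈−39 and the clay face at −33, leaving about 6 mm clear on each side; it is laterally centred. Lowering it now.

>>> {"op": "jog_arm", "data": {
  "plan": [
    [-0.2,[0,0.002,0.05],0],
    [-0.2,[0,0,0.08],0],
    [-0.2,[0,0,0.08],0],
    [-0.2,[0,0,0.07],0],
    [-0.2,[0,0,0.06],0],
    [-0.2,[0,0,0.05],0],
    [-0.2,[0,0,0.03],0],
    [-0.2,[0,0,0.02],0],
    [-0.2,[0,0,0.015],0],
    [-0.2,[0,0,0.01],0],
    [-0.2,[0,0,0.01],0],
    [-0.2,[0,0,0],0],
    [-0.2,[0,0,0],0]
  ]
}}

```text
time_s: 9.72
tool_pos: [0.5, 0.0014, 0.0398]
tool_rot: [2.084, 2.35, 0.0]
ft_force: [0.0, 0.9, -3.8]
width: 0.0595
gripper_force: 50.4
```

>>> {"op": "jog_arm", "data": {
  "plan": [
    [-0.2,[0,0,0.006],0],
    [-0.2,[0,0,0.005],0],
    [-0.2,[0,0,0],0],
    [-0.2,[0,0,0],0]
  ]
}}

```text
time_s: 10.05
tool_pos: [0.5001, 0.0014, 0.0376]
tool_rot: [2.084, 2.35, 0.001]
ft_force: [-0.2, 0.7, 1.4]
width: 0.0593
gripper_force: 50.5
```

Touched down: the force changed from −3.8 to +1.4 N. Now I slide it snug against the clay while still gripped.

>>> {"op": "jog_arm", "data": {
  "plan": [
    [-0.2,[0.006,0,0],0],
    [-0.2,[0.006,0,0],0],
    [-0.2,[0.006,0,0],0],
    [-0.2,[0.006,0,0],0],
    [-0.2,[0.006,0,0],0],
    [-0.2,[0,0,0],0],
    [-0.2,[0,0,0],0]
  ]
}}

```text
time_s: 10.63
tool_pos: [0.5, 0.0069, 0.0376]
tool_rot: [2.082, 2.35, 0.001]
ft_force: [2.1, -5.3, 2.3]
width: 0.0595
gripper_force: 50.9
```

>>> {"op": "jog_arm", "data": {
  "plan": [
    [-0.2,[0.008,-0.003,0],0],
    [-0.2,[0.008,0,0],0],
    [-0.2,[0,0,0],0],
    [-0.2,[0,0,0],0]
  ]
}}

```text
time_s: 10.97
tool_pos: [0.5002, 0.0072, 0.0379]
tool_rot: [2.077, 2.349, -0.002]
ft_force: [2.0, -21.3, 1.8]
width: 0.0596
gripper_force: 50.8
```

Firm contact (21 N). I ease off the preload, open, and rise.

>>> {"op": "jog_arm", "data": {
  "plan": [
    [-0.2,[-0.014,0,0],0],
    [-0.2,[0,0,0],0],
    [0.6,[0,0,0],0],
    [0.8,[0,0,0],0],
    [0.9,[0,0,0],0],
    [0.9,[0,0,0],0],
    [0.9,[0,0,-0.05],0],
    [0.9,[0,0,-0.1],0],
    [0.9,[0,0,-0.15],0],
    [0.9,[0,0,-0.15],0],
    [0.9,[0,0,-0.15],0],
    [0.9,[0,0,-0.1],0],
    [0.9,[0,0,0],0],
    [0.9,[0,0,0],0]
  ]
}}

```text
time_s: 12.13
tool_pos: [0.4992, 0.0078, 0.1789]
tool_rot: [2.082, 2.349, 0.003]
ft_force: [-0.2, 0.8, 0.0]
width: 0.0811
gripper_force: 0.0
```

```bash
python3 - <<'E'
from h import *
state()
ims=[]
for c in ('wrist','side','scene'):
    p=bot.snapshot(c); ims.append(p['color']); print(c); measure(p)
    X=cloud(p); P=X.reshape(-1,3); m=masks(p)['yellow'].ravel()&(P[:,2]>.079)&(P[:,2]<.09)&(abs(P[:,0]-.5)<.06)&(abs(P[:,1])<.06)
    if m.sum()>10: r=cv2.minAreaRect((P[m][:,:2]*1000).astype(np.float32)); print('brick',m.sum(),P[m][:,2].mean(),r,tray(np.array(r[0])/1000))
cv2.imwrite('pics/both4.png',np.hstack([cv2.resize(ims[0][:,:,::-1],(400,300)),cv2.resize(ims[1][200:380,180:420,::-1],(400,300))]))
E
```

```text
t 12.1333 pos [0.4992 0.0078 0.1789] tray [ -0.  -56.1] yaw of tool y 6.89 tilt -1.0 w 0.0811 F [-0.2  0.8  0. ] 0.0
wrist
red 61 z 0.0637 rect c [493.3  60.2] size [63. 58.] ang 6.8 mean [517.3  67.5]
green 5497 z 0.064 rect c [487.2 121.8] size [59.2 59.1] ang 36.9 mean [487.1 122.4]
yellow 5040 3
blue 1600 z 0.0275 rect c [492.   63.9] size [ 79.2 187.5] ang 6.9 mean [477.1  94.9]
brick 4164 0.08380932490092498 ((500.13580322265625, 7.569379806518555), (59.34700393676758, 45.6058235168457), 6.95115327835083) [  0.86117181 -56.4428751 ]
side
red 27 z 0.0631 rect c [491.   61.9] size [61.5 53.6] ang 9.5 mean [485.9  64.4]
green 738 z 0.0634 rect c [485.7 121.8] size [56.  57.9] ang 14.6 mean [485.1 123.2]
yellow 574 z 0.0834 rect c [498.    8.2] size [60.2 46.9] ang 6.9 mean [497.5   9.3]
blue 316 z 0.0265 rect c [489.6  63. ] size [ 78.7 190.3] ang 6.8 mean [466.3 101.3]
brick 573 0.08337077396796604 ((497.95318603515625, 8.243555068969727), (60.15045166015625, 46.862178802490234), 6.942651748657227) [ -1.22464415 -55.51136993]
scene
red 107 z 0.0631 rect c [496.5  62.4] size [61.7 57.3] ang 7.2 mean [497.4  63. ]
green 406 z 0.0632 rect c [490.1 123.3] size [56.5 56.7] ang 5.3 mean [490.5 122.9]
yellow 329 z 0.0839 rect c [502.2   8.2] size [61.6 45.1] ang 6.5 mean [502.7   8.2]
blue 207 z 0.0259 rect c [495.5  64.7] size [ 80.9 188.5] ang 7.1 mean [518.8  89.8]
brick 378 0.08344524277911881 ((501.3717041015625, 7.89729118347168), (63.18866729736328, 45.50380325317383), 6.547926425933838) [  2.12751571 -56.26581589]
```

View pics/both4.png

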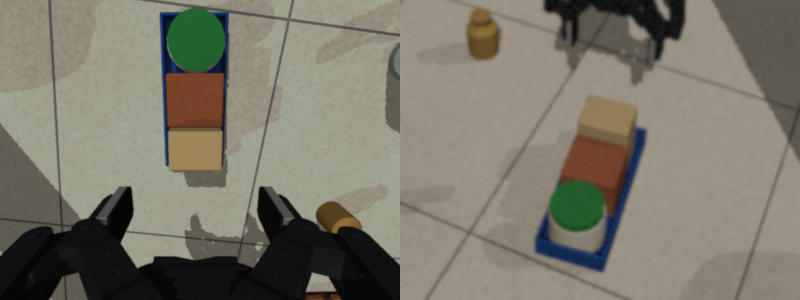

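All three stand in one close row: jar (195,40), clay (195,100) and brick (195,148) in the left panel. The jar–brick distance is 115 mm, within 108–120 mm, and the brick top is at 84 mm, so it stands on the tray floor.

```bash
python3 -c "
from cell import bot
print(bot.close_job())"
```

```text
the job is handed in; nothing more can be done
None
```

The job is handed in with the clay block, jar and firebrick upright in one close row in the tray (jar–firebrick distance 115 mm, target 108–120 mm) after about 12 s of robot time; the bottle, beaker and weight were not touched, and the hand-in call gave no pass or fail result.

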